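# Load the covered test box with the large plate

### The job

Lift the levelling bar off the test box and lay it down in the grey tray. Then put the larger of the two loading plates into the box, tilting it to get its disc through the opening in the cover without forcing it, and leave it standing upright on the box's floor with its stem within about 10 mm of the centre cross. Leave the smaller plate and everything else on the bench where it is.

Things in the scene. Friction and masses are not known exactly. Their poses are not given: they have to be found in the camera images.
- testbox: Fixed test box, clear walls, aluminium floor and cover: 210 mm (its x) by 156 mm (its y) by 96 mm high, symmetrical. Origin: centre of its underside, on the bench; z up. Floor 8 mm thick, walls 6 mm. Room inside, under the cover: 198 (x) by 144 (y) by 70 mm high. It may be turned up to 20 degrees either way.
- box_mouth (a point): Centre of the opening, level with the top of the cover (96 mm above the bench). The cover is 18 mm thick (78 to 96 mm above the bench); its one opening is 74 mm wide along the box's x and 144 mm long along its y. At the -x and +x sides of it a solid lip, 62 mm wide, reaches to the wall.
- box_floor (a point): Point on top of the box's floor at the middle of the box, where a thin dark cross is engraved.
- big_plate: Larger of two loading plates: flat aluminium disc, 100 mm in diameter, 8 mm thick, with a plain round steel stem, 16 mm in diameter, rising from its centre; 180 mm high over all, 0.22 to 0.35 kg, mostly low down. Starts standing on the bench. Origin: centre of the disc's underside; z up the stem. In the box its stem stands 92 mm out of the cover.
- stem_top (a point): Top of the large plate's stem, 180 mm up its z. The disc cannot pass the opening level. Leaning the stem 28 to 36 degrees along the box's x (towards -x, say), the lower edge of the disc goes in under that lip until the stem is near the lip; then, righted step by step, the other edge clears the other lip by about 4 mm.
- small_plate: The other loading plate, not wanted: the same stem and height, but a disc 70 mm in diameter. Stands on the bench. Origin: centre of the disc's underside. The two plates may have changed places.
- bar: Square steel levelling bar 200 x 22 x 22 mm, long along its x, about 0.25 kg. It starts lying on the box's cover, across the opening. Origin: centre of its underside as it lies at the start.
- bar_mid (a point): Centre of the levelling bar, 11 mm above its origin.
- tray: Fixed open grey tray 250 mm (its x) by 110 mm (its y), 22 mm high, walls and floor 4 to 5 mm. Origin: centre of its underside, on the bench.
- core_a: Standing rock core, 38 mm in diameter, 76 mm high, between the two plates; leave alone. Origin: centre of its underside.
- core_b: Standing core, 50 mm in diameter, 100 mm high; leave alone. Origin: centre of its underside.
- core_c: Standing rock core, 38 mm in diameter, 76 mm high; leave alone. Origin: centre of its underside.
- porous_stone: Flat pale disc, 70 mm in diameter, 12 mm high; leave alone. Origin: centre of its underside.
- wash_bottle: White bottle, 60 mm in diameter, 120 mm high; leave alone. Origin: centre of its underside.
- spanner: Spanner, 160 mm long, lying beyond the tray; leave alone. Origin: on its underside.
- soil_tin: Round tin, 64 mm in diameter, 50 mm high; leave alone. Origin: centre of its underside.
There are look-alikes about, which are no part of the job. What is shaped like the big_plate but blue, green or pink is not meant.

How it is judged:
By the outcome, as a careful person would: the job done as asked, in the order asked, and still so for the second after the job is handed in, with the robot touching nothing.
It also fails if it takes over 66 s, if anything falls off the work surface, if the arm or the gripper's body presses on something with over 40 N, if the wrist force passes 120 N, or if a joint passes its speed limit or range.

### The arm

A 7-joint arm with a two-finger parallel gripper is mounted at the origin on the work surface. World frame = base frame: x ahead of the robot, y to its left, z up, the work surface at z = 0. Lengths are in mm, angles in rad, forces in N, time in s.
With the tool pointing down it reaches from about 375 to 925 mm from the base axis. Payload 3.1 kg.
Tool frame: the origin (TCP) lies midway between the tips of the shut fingers; the grasp point (between the pads) lies 19 mm behind it; z points along the fingers, y is the line along which they close (so a half turn about z gives the same grasp; the last joint's range is limited). The gripper opens to 85 mm and grips with 20 to 120 N. Pads are 22 mm wide; open, the fingers measure 114 mm over their backs; the gripper's body (76 mm by 85 mm) begins 54 mm behind the grasp point. The pads swing forward as they close: fully open they stand 13 mm farther back than shut.
Start: joints at [1.242, 0.383, 0.044, 1.598, -0.018, 1.161, -0.05], TCP at [148.712, -632.762, 210.669] pointing down, gripper open.
Joint ranges: [-2.61, 2.61], [-0.41, 2.15], [-1.48, 1.57], [0, 2.5], [-1.57, 4.71], [0.05, 1.97], [-2.85, 2.85]. Speed limits (rad/s): [2.79, 2.79, 3.14, 3.14, 3.14, 3.14, 3.14].

### API

Orientations are given as [roll, pitch, yaw] about the fixed x, y, z axes, in that order (R = Rz(yaw) Ry(pitch) Rx(roll)).
In Python, from rig import ctrl gives the robot as it stands.
- The arm moves only by the tool carry_out, never from a script. Its argument "motion" is one flat list of numbers, 7 for each row, row after row: the shift along the tool's x, y, z normalised to -1 to 1, where 1 is 0.12 m, then the turn, a rotation vector about the tool's x, y, z normalised to -1 to 1, where 1 is pi/2 rad, then the opening, from 0 (shut) to 1 (fully open). A call has 1 to 12 rows; each row is the pose to reach, as a shift and turn from the pose commanded when the call began, along the tool's axes at that moment; what a row does not reach only later rows make up. A row lasts 1/8 s, in which the tool goes at most 62.5 mm and 10.7 degrees, less where a joint would pass 70% of its speed; a pose out of reach is approached as far as the arm can. A call with a number of a shift or a turn outside -1 to 1 is refused whole. A call with a gripper value outside its range is refused whole. The fingers move at their own pace and stop on an object; the grip force is fixed at half the most. Time passes only in rows, so rows that repeat a pose let the fingers close. It gives the time, the measured TCP pose, the force, the opening and the grip force at its end, in the units of the state.
- ctrl.observe(): the state, without advancing time (a new reading comes with each control period).
- ctrl.camera(name): name is "scene" or "top"; returns a dict with "img" (420x560x3 uint8, red, green, blue), "mtx" (3x3 intrinsics, pixels), "extrinsics" (4x4, takes a point from camera to world coordinates). Camera axes: x right, y down, z forward; pixel columns grow to the right and rows downward; lengths in mm; the calibration is good to about 2 mm. A picture is of the moment at which its call begins. There is no depth.
- ctrl.job_done(): hands the job in; it is judged then, once.
The state is a dict: "time": time; "q": joint angles; "qd": joint speeds; "effort": joint torques, N m; "tcp_pos": TCP position; "eef_rot": TCP orientation; "contact_force": force on the tool from outside, world axes, zero at the start; "moment": the same for the moment, N m; "finger_gap": finger opening in mm; "grip_force": force on a finger pad.
Only numpy, scipy, OpenCV 4.12 (cv2) and the standard library are available. Lean on these libraries where they do the work, as an engineer would, in place of code of your own. Each camera call takes 0.05 s, during which the arm holds its last target. There are 200 camera calls.

## Working session

There is one attempt and no reset: what is moved stays moved. The work goes in short steps, Python scripts to look and compute and a tool call to move; the robot and the scene stay as the last step left them, time stands still between calls to the robot, and variables do not carry over. Pictures are saved under pics/ and viewed, at most 10 in all, crops included, and the job is handed in when it is done.

Besides the shell and the picture viewer there is one more tool, called in YAML: its name, and indented under it one key for each argument. carry_out: Moves the arm, as the interface text tells. Scaled input: -1 to 1 covers 0.12 m each way for a shift and pi/2 rad each way for a turn. Its arguments: {"type":"object","properties":{"motion":{"type":"array"}},"required":["motion"]}

```bash
mkdir -p pics; ls; python3 - <<'E'
from rig import ctrl
import cv2,numpy as np
s=ctrl.observe();print(s['tcp_pos'],s['eef_rot'],s['time'],s['finger_gap'])
for n in ('scene','top'):
    c=ctrl.camera(n);cv2.imwrite(f'pics/{n}0.png',c['img'][:,:,::-1]);np.savez(f'{n}0.npz',**c)
    print(np.round(c['mtx'],1),np.round(c['extrinsics'],3))
E
```

```text
pics
[ 148.45636592 -631.80842306  209.28182218] [-3.13900108e+00  1.38585241e-04  2.30878755e-01] 0.0 85.54086258695429
[[524.7   0.  284.6]
 [  0.  524.7 206.7]
 [  0.    0.    1. ]] [[-8.56000e-01  2.97000e-01 -4.23000e-01  1.11946e+03]
 [ 5.17000e-01  5.23000e-01 -6.78000e-01  9.04821e+02]
 [ 2.00000e-02 -7.99000e-01 -6.01000e-01  9.21800e+02]
 [ 0.00000e+00  0.00000e+00  0.00000e+00  1.00000e+00]]
[[457.7   0.  277.3]
 [  0.  457.7 212.4]
 [  0.    0.    1. ]] [[-3.000000e-02 -9.870000e-01  1.550000e-01  4.117900e+02]
 [-9.990000e-01  2.600000e-02 -2.800000e-02  3.970100e+01]
 [ 2.300000e-02 -1.560000e-01 -9.870000e-01  1.243921e+03]
 [ 0.000000e+00  0.000000e+00  0.000000e+00  1.000000e+00]]
```

View pics/scene0.png

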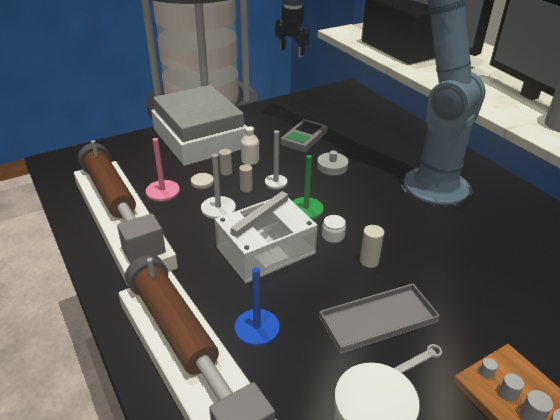

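View pics/top0.png

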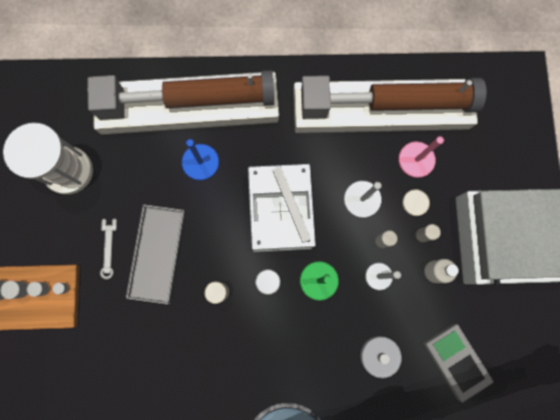

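The top view shows two plain aluminium plates. The one at (362,199) has the larger disc, and the one at (379,276) has the smaller. The blue (200,162), green (319,281) and pink (417,160) ones are decoys, and the grey lidded disc at (381,357) has only a short knob. The box is centred near (281,207), its long side roughly vertical in the image. The bar runs from (278,170) to (305,240), and the tray is at (155,254). I'll measure these and make an enlarged crop.

```bash
cat > h.py <<'E'
import numpy as np,cv2
def load(n): return dict(np.load(n))
def ray(c,uv,z):
    uv=np.atleast_2d(np.float64(uv)); K=c['mtx'];E=c['extrinsics']
    d=np.c_[uv,np.ones(len(uv))]@np.linalg.inv(K).T@E[:3,:3].T; o=E[:3,3]
    return o+d*((z-o[2])/d[:,2])[:,None]
def proj(c,p):
    E=c['extrinsics'];q=(np.atleast_2d(p)-E[:3,3])@E[:3,:3]; q=q@c['mtx'].T; return q[:,:2]/q[:,2:]
def comps(mask,amin=60):
    cs,_=cv2.findContours(mask.astype(np.uint8),cv2.RETR_EXTERNAL,cv2.CHAIN_APPROX_NONE)
    return [k for k in cs if cv2.contourArea(k)>amin]
E
python3 - <<'E'
from h import *
c=load('top0.npz');im=c['img'];hsv=cv2.cvtColor(im,cv2.COLOR_RGB2HSV)
m=(hsv[...,2]>165)&(hsv[...,1]<70)
for k in comps(m):
    (x,y),(w,h),a=cv2.minAreaRect(k)
    if 90<x<470 and y>140: 
        p=ray(c,k[:,0],8)[:,:2]; (cx,cy),r=cv2.minEnclosingCircle(p.astype(np.float32)); print('white',round(x),round(y),round(w),round(h),round(a),'xy@8',round(cx),round(cy),'r',round(r))
# tray
g=(hsv[...,2]>60)&(hsv[...,2]<190); g[:,:120]=0;g[:,192:]=0;g[:195]=0;g[312:]=0
k=max(comps(g),key=cv2.contourArea);p=ray(c,k[:,0],22)[:,:2].astype(np.float32);print('tray',cv2.minAreaRect(p),len(k))
for n,t in (('green',(319,281)),('blue',(200,162))): print(n,ray(c,t,8)[0].round())
crop=im[140:310,235:435]; cv2.imwrite('pics/crop0.png',cv2.resize(crop[:,:,::-1],None,fx=3.5,fy=3.5,interpolation=cv2.INTER_CUBIC))
E
```

```text
white 381 358 37 36 90 xy@8 216 -256 r 48
white 215 292 20 20 90 xy@8 396 176 r 27
white 268 282 23 23 45 xy@8 420 37 r 31
white 378 276 26 24 79 xy@8 426 -263 r 35
white 445 270 21 21 45 xy@8 434 -446 r 32
white 390 238 12 13 90 xy@8 528 -298 r 19
white 432 232 13 13 90 xy@8 542 -418 r 19
white 108 246 52 13 90 xy@8 527 464 r 71
white 416 202 24 24 90 xy@8 625 -379 r 35
white 362 199 35 34 45 xy@8 639 -231 r 50
white 281 206 82 62 87 xy@8 624 -7 r 139
tray ((503.3413391113281, 332.5576477050781), (116.89279174804688, 256.0362243652344), 80.76979064941406) 271
green [ 417. -101.    8.]
blue [753. 215.   8.]
```

View pics/crop0.png

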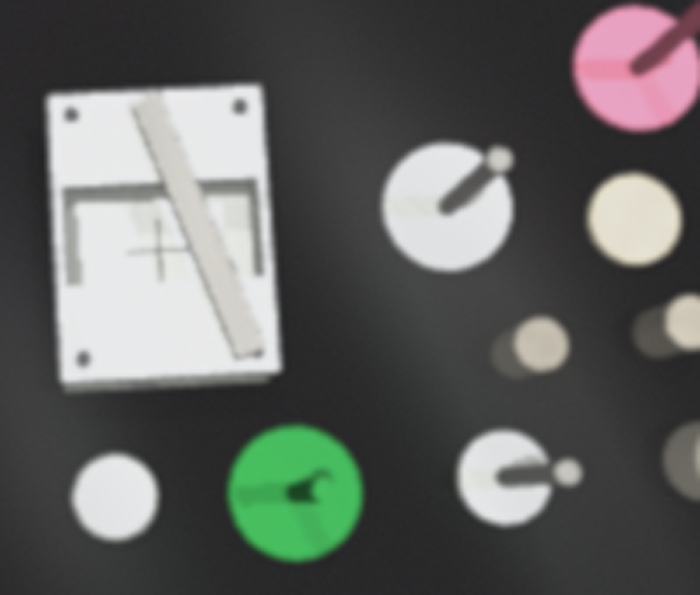

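The crop confirms it: the plate with the 50 mm radius disc, at crop (447,206), is the big plate. The one at (505,478) has a 35 mm radius and is the small plate. The box corners are at crop (47,95), (262,84), (281,373) and (62,383), and the cross is at (160,251). The bar's top corners are at (132,104), (158,93), (264,345) and (237,357).

```bash
python3 - <<'E'
from h import *
c=load('top0.npz')
f=lambda l,z: ray(c,np.float64(l)/3.5+[235-.35,140-.35],z)[:,:2]
P=f([(47,95),(262,84),(281,373),(62,383)],96);print('box',P.round(),P.mean(0).round(1), 'edges',[np.linalg.norm(P[i]-P[i-1]).round() for i in range(4)],'ang',[np.degrees(np.arctan2(*(a-b)[::-1])).round(1) for a,b in((P[0],P[3]),(P[1],P[2]),(P[0],P[1]))])
S=f([(71,115),(240,107),(83,359)],96);print('screws mid',((S[1]+S[2])/2).round(1),'ang',np.degrees(np.arctan2(*(S[0]-S[2])[::-1])).round(1))
print('cross',f([(160,251)],8))
B=f([(132,104),(158,93),(264,345),(237,357)],118);print('bar',B.mean(0).round(1),[np.linalg.norm(B[i]-B[i-1]).round() for i in range(4)],np.degrees(np.arctan2(*(B[0]+B[1]-B[2]-B[3])[::-1])).round(1))
print('stemtop',f([(500,158)],180))
E
```

```text
box [[713.  79.]
 [718. -80.]
 [504. -85.]
 [501.  73.]] [608.8  -3.2] edges [np.float64(212.0), np.float64(159.0), np.float64(214.0), np.float64(157.0)] ang [np.float64(1.8), np.float64(1.3), np.float64(91.7)]
screws mid [609.1  -2.8] ang 1.5
cross [[608.63700196  -3.6118222 ]]
bar [610.5 -26.9] [np.float64(198.0), np.float64(21.0), np.float64(197.0), np.float64(21.0)] 20.5
stemtop [[ 639.4863443  -231.64575467]]
```

```bash
cat > plan.py <<'E'
import numpy as np
from scipy.spatial.transform import Rotation as R
from rig import ctrl
def rot(yaw,tilt=None):  # tool down with yaw; tilt = world rotvec applied after
    r=R.from_euler('xyz',[np.pi,0,yaw]); return r if tilt is None else R.from_rotvec(tilt)*r
def plan(calls,start=None):
    """calls: list of calls, each a list of (xyz, Rotation); prints rows relative to each call's start pose"""
    s=ctrl.observe(); p=np.array(s['tcp_pos']); r=R.from_euler('xyz',s['eef_rot'])
    print('t',round(s['time'],2),'tcp',p.round(1),'rpy',np.round(s['eef_rot'],3),'q',np.round(s['q'],2),'gap',round(s['finger_gap'],1),'F',np.round(s['contact_force'],1))
    for c in calls:
        for x,t in c:
            d=r.inv().apply(np.array(x)-p)/120; w=(r.inv()*t).as_rotvec()/(np.pi/2)
            print('  ',d.round(3),w.round(3),'' if abs(d).max()<=1 else 'TOO FAR')
        p,r=np.array(c[-1][0],float),c[-1][1]; print('  --')
E
python3 - <<'E'
from plan import *
a=rot(.231)
plan([[((250,-500,250),a)],[((345,-363,250),a)],[((440,-226,250),a)],[((530,-110,230),a)],[((610.5,-27,170),rot(.358))],[((610.5,-27,90),rot(.358))]])
E
```

```text
t 0.1 tcp [ 148.5 -631.9  209.4] rpy [-3.139  0.     0.231] q [ 1.24  0.38  0.04  1.6  -0.02  1.16 -0.05] gap 85.5 F [0.1 0.2 0.1]
   [ 1.075 -0.877 -0.336] [-0.002  0.    -0.   ] TOO FAR
  --
   [ 1.032 -0.93  -0.   ] [0. 0. 0.] TOO FAR
  --
   [ 1.032 -0.93  -0.   ] [0. 0. 0.] TOO FAR
  --
   [ 0.951 -0.769  0.167] [0. 0. 0.] 
  --
   [ 0.811 -0.52   0.5  ] [-0.     0.    -0.081] 
  --
   [ 0.    -0.     0.667] [0. 0. 0.] 
  --
```

carry_out:
  motion: [0.3, -0.25, -0.35, 0, 0, 0, 1, 0.65, -0.6, -0.35, 0, 0, 0, 1, 1, -0.92, -0.35, 0, 0, 0, 1]

```text
time: 0.48
tcp_pos: [241.1, -496.4, 252.9]
eef_rot: [3.141, -0.0, 0.23]
contact_force: [2.1, 0.0, 0.3]
finger_gap: 85.2
grip_force: 0.0
```

carry_out:
  motion: [0.35, -0.32, 0, 0, 0, 0, 1, 0.7, -0.65, 0, 0, 0, 0, 1, 1, -0.95, 0, 0, 0, 0, 1]

```text
time: 0.85
tcp_pos: [331.9, -357.0, 252.3]
eef_rot: [-3.141, 0.0, 0.232]
contact_force: [0.6, -0.2, 0.1]
finger_gap: 85.5
grip_force: 0.0
```

carry_out:
  motion: [0.35, -0.32, 0, 0, 0, 0, 1, 0.7, -0.65, 0, 0, 0, 0, 1, 1, -0.95, 0, 0, 0, 0, 1]

```text
time: 1.23
tcp_pos: [422.4, -218.7, 252.4]
eef_rot: [-3.141, 0.0, 0.232]
contact_force: [0.2, -0.6, 0.8]
finger_gap: 85.2
grip_force: 0.0
```

```bash
python3 - <<'E'
from plan import *
b=rot(.358)
plan([[((530,-120,230),b)],[((610.5,-27,150),b)],[((610.5,-27,90),b)]])
E
```

```text
t 1.23 tcp [ 422.4 -218.7  252.4] rpy [-3.141  0.     0.232] q [ 0.72  0.03 -0.34  1.94  0.01  1.18 -0.96] gap 85.2 F [ 0.2 -0.6  0.8]
   [ 1.062 -0.595  0.186] [-0.    0.   -0.08] TOO FAR
  --
   [ 0.9   -0.491  0.667] [0. 0. 0.] 
  --
   [ 0.  -0.   0.5] [0. 0. 0.] 
  --
```

carry_out:
  motion: [0.5, -0.3, 0.1, 0, 0, -0.04, 1, 0.98, -0.6, 0.15, 0, 0, -0.08, 1, 0.98, -0.6, 0.15, 0, 0, -0.08, 1]

```text
time: 1.6
tcp_pos: [521.7, -118.3, 233.9]
eef_rot: [-3.139, -0.001, 0.365]
contact_force: [0.1, 0.9, 0.1]
finger_gap: 85.4
grip_force: 0.0
```

```bash
python3 - <<'E'
from plan import *
b=rot(.358)
plan([[((610.5,-27,140),b)]])
E
```

```text
t 1.6 tcp [ 521.7 -118.3  233.9] rpy [-3.139e+00 -1.000e-03  3.650e-01] q [ 0.56  0.18 -0.46  1.83  0.08  1.16 -1.13] gap 85.4 F [0.1 0.9 0.1]
   [ 0.962 -0.444  0.785] [-0.002 -0.001  0.004] 
  --
```

carry_out:
  motion: [0.48, -0.22, 0.3, 0, 0, 0, 1, 0.962, -0.444, 0.55, 0, 0, 0.004, 1, 0.962, -0.444, 0.785, 0, 0, 0.004, 1, 0.962, -0.444, 0.785, 0, 0, 0.004, 1]

```text
time: 2.1
tcp_pos: [606.2, -32.8, 136.4]
eef_rot: [-3.138, 0.008, 0.352]
contact_force: [-1.5, -0.3, -0.7]
finger_gap: 85.8
grip_force: 0.0
```

```bash
python3 - <<'E'
from plan import *
b=rot(.358)
plan([[((610.5,-27,91),b)]])
E
```

```text
t 2.1 tcp [606.2 -32.8 136.4] rpy [-3.138  0.008  0.352] q [ 0.37  0.43 -0.48  1.74  0.22  1.03 -1.4 ] gap 85.8 F [-1.5 -0.3 -0.7]
   [ 0.053 -0.032  0.378] [-0.002  0.005 -0.004] 
  --
```

carry_out:
  motion: [0.04, -0.02, 0.15, 0, 0, 0, 1, 0.04, -0.025, 0.37, 0, 0.003, 0, 1, 0.04, -0.025, 0.37, 0, 0.003, 0, 1, 0.04, -0.025, 0.37, 0, 0.003, 0, 0, 0.04, -0.025, 0.37, 0, 0.003, 0, 0, 0.04, -0.025, 0.37, 0, 0.003, 0, 0, 0.04, -0.025, 0.37, 0, 0.003, 0, 0, 0.04, -0.025, 0.37, 0, 0.003, 0, 0]

```text
time: 3.1
tcp_pos: [614.3, -28.8, 97.7]
eef_rot: [3.141, -0.008, 0.351]
contact_force: [0.5, 1.2, 3.9]
finger_gap: 0.1
grip_force: 2.7
```

```bash
python3 - <<'E'
from plan import *
b=rot(.358)
plan([[((610,-27,190),b)],[((575,95,160),rot(.2))],[((538,214,160),rot(.0))],[((503,332.5,140),rot(-.161))]])
E
```

```text
t 3.1 tcp [614.3 -28.8  97.7] rpy [ 3.141 -0.008  0.351] q [ 0.35  0.48 -0.46  1.76  0.25  0.95 -1.43] gap 0.1 F [0.5 1.2 3.9]
   [-0.022 -0.026 -0.77 ] [ 0.001 -0.005 -0.005] 
  --
   [ 0.083 -1.054  0.25 ] [ 0.    -0.     0.101] TOO FAR
  --
   [-0.105 -1.033 -0.   ] [ 0.    -0.     0.127] TOO FAR
  --
   [-0.292 -0.988  0.167] [ 0.    -0.     0.102] 
  --
```

The fingers shut completely, so they missed the bar. I'll take a picture.

```bash
python3 - <<'E'
from rig import ctrl
import cv2,numpy as np
o=[]
for n,(x,y) in (('scene',(200,160)),('top',(235,130))):
    c=ctrl.camera(n);np.savez(f'{n}1.npz',**c);o.append(cv2.resize(c['img'][y:y+130,x:x+130,::-1],(400,400),interpolation=cv2.INTER_CUBIC))
cv2.imwrite('pics/miss.png',np.hstack(o))
E
```

```text
(no output)
```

View pics/miss.png

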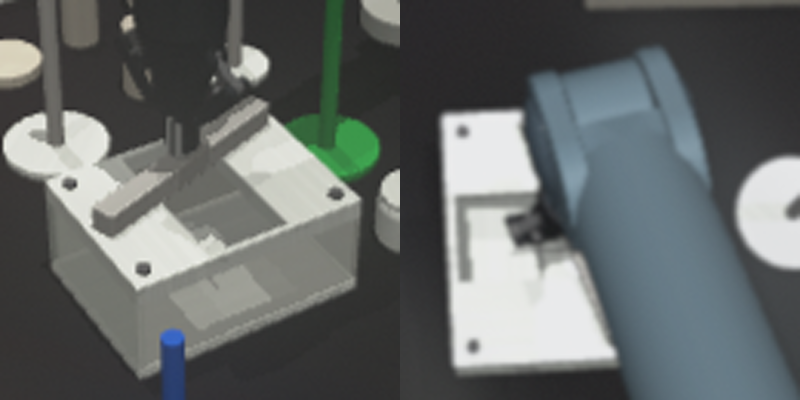

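```bash
python3 - <<'E'
from h import *
c=load('scene1.npz');t=load('top1.npz')
a=np.radians(20.5);u=np.array([np.cos(a),np.sin(a)]);v=np.array([-u[1],u[0]])
C=np.array([610.5,-27])
P=[np.r_[C+sx*100*u+sy*11*v,118] for sx,sy in((1,1),(1,-1),(-1,-1),(-1,1))]
print((proj(c,P)-[200,160])*400/130)
for z in(97,110):print('tip',(proj(c,[614,-29,z])-[200,160])*400/130,(proj(t,[614,-29,z])-[235,130])*400/130)
d=np.abs(c['img'].astype(int)-load('scene0.npz')['img']).max(2);ys,xs=np.where(d[190:235,225:262]>40);print('changed near bar left half',len(xs),(xs.mean()+225,ys.mean()+190) if len(xs) else '')
E
```

```text
[[112.83522694 214.05655922]
 [ 92.19982105 202.69675602]
 [250.76189761  91.00386097]
 [270.73582815 100.46389166]]
tip [[180.70820652 169.47228664]] [[173.26556887 226.17248098]]
tip [[180.55891422 157.05489079]] [[174.11896805 223.39251264]]
changed near bar left half 249 (np.float64(249.0281124497992), np.float64(213.10843373493975))
```

carry_out:
  motion: [0, 0, -0.3, 0, 0, 0, 0, 0, 0, -0.7, 0, 0, 0, 0.5, 0, 0.6, -0.85, 0, 0, 0, 1, 0, 0.9, -0.85, 0, 0, 0, 1]

```text
time: 3.7
tcp_pos: [650.9, -133.4, 200.3]
eef_rot: [3.138, -0.007, 0.35]
contact_force: [0.1, 0.2, -0.1]
finger_gap: 54.2
grip_force: 0.0
```

```bash
python3 - <<'E'
from rig import ctrl
import cv2,numpy as np
o=[]
for n,(x,y) in (('scene',(200,160)),('top',(235,130))):
    c=ctrl.camera(n);np.savez(f'{n}2.npz',**c);o.append(cv2.resize(c['img'][y:y+130,x:x+130,::-1],(400,400),interpolation=cv2.INTER_CUBIC))
cv2.imwrite('pics/miss2.png',np.hstack(o))
E
```

```text
(no output)
```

View pics/miss2.png

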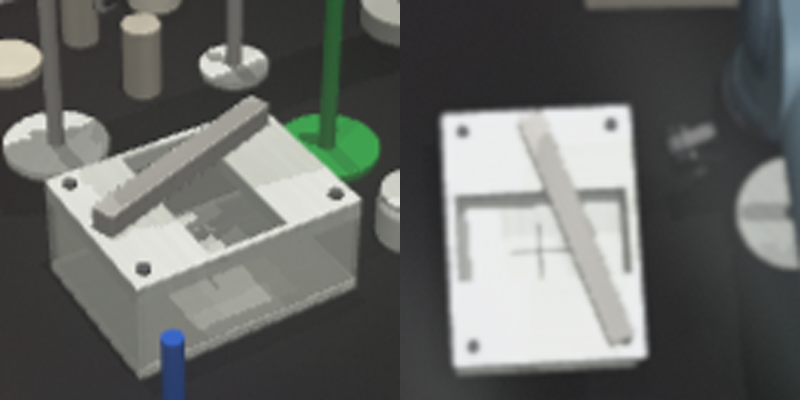

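```bash
python3 - <<'E'
from h import *
from plan import *
c=load('top2.npz');im=c['img'];hsv=cv2.cvtColor(im,cv2.COLOR_RGB2HSV)
f=lambda l,z: ray(c,np.float64(l)*130/400+[235-.35,130-.35],z)[:,:2]
B=f([(118,122),(143,112),(232,335),(207,346)],118);print('bar',B.mean(0).round(1),[np.linalg.norm(B[i]-B[i-1]).round() for i in range(4)],np.degrees(np.arctan2(*(B[0]+B[1]-B[2]-B[3])[::-1])).round(1))
for n in('top0.npz','top2.npz'):
    h=cv2.cvtColor(load(n)['img'],cv2.COLOR_RGB2HSV); 
    m=(h[...,1]>10)&(h[...,2]>120);m[:168]=0;m[245:]=0;m[:,:262]=0;m[:,310:]=0
    k=comps(m,150); 
    for q in k: print(n,cv2.minAreaRect(ray(c,q[:,0],118)[:,:2].astype(np.float32)))
plan([])
E
```

```text
bar [610.1 -27.9] [np.float64(198.0), np.float64(22.0), np.float64(197.0), np.float64(22.0)] 19.5
t 3.8 tcp [ 649.9 -141.8  197.9] rpy [ 3.135e+00 -3.000e-03  3.380e-01] q [ 0.48  0.46 -0.44  1.56  0.21  1.17 -1.23] gap 68.8 F [ 0.6 -1.2 -1.1]
```

```bash
python3 - <<'E'
from h import *
from plan import *
a=load('scene1.npz');b=load('scene2.npz');o=[]
for c,p,(x,y) in ((a,(614.3,-28.8,97.7),(230,165)),(b,(650,-140,198),(215,130))):
    im=cv2.resize(c['img'][y:y+60,x:x+60,::-1],(400,400),interpolation=cv2.INTER_CUBIC)
    for z,col in((0,(0,0,255)),(19,(0,255,255))):
        q=(proj(c,[p[0],p[1],p[2]+z])[0]-[x,y]+.5)*400/60; cv2.drawMarker(im,tuple(int(i) for i in q),col,0,14,1)
    o.append(im)
cv2.imwrite('pics/zoom.png',np.hstack(o))
E
```

```text
(no output)
```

View pics/zoom.png

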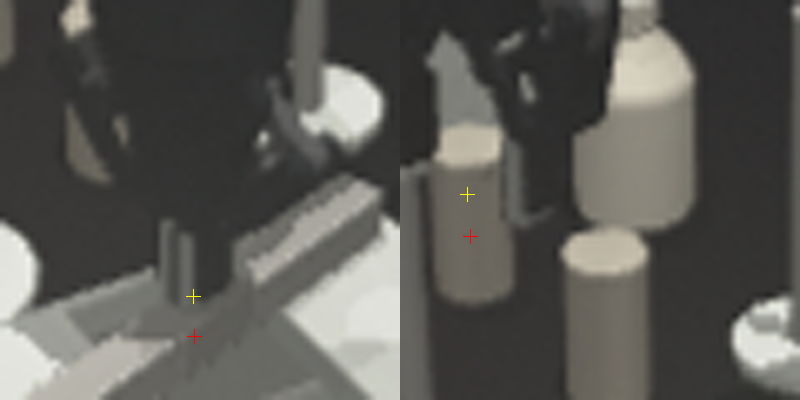

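```bash
python3 - <<'E'
from h import *
c=load('scene0.npz')
y=np.array([np.sin(.231),-np.cos(.231),0])
for dz in(0,13,33):
    print(dz,proj(c,[np.array([148.5,-632,209+dz])+s*48*y for s in(-1,1)]).round(1))
im=c['img'][10:70,262:322]
cv2.imwrite('pics/grip0.png',cv2.resize(im[:,:,::-1],None,fx=9,fy=9,interpolation=cv2.INTER_CUBIC))
E
```

```text
0 [[300.6  65.2]
 [281.7  57.6]]
13 [[300.8  61.7]
 [281.8  54.1]]
33 [[301.   56.1]
 [281.9  48.7]]
```

View pics/grip0.png

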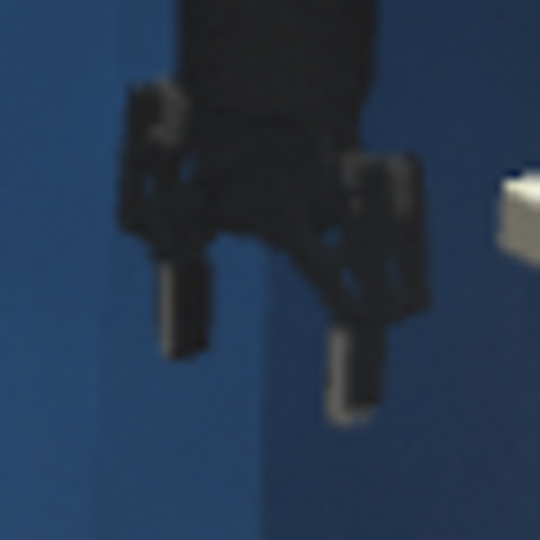

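The start image also shows the fingertips about 20 mm short of the reported TCP (crop tips (185,357) and (352,422)). So the real tips sit 20 mm behind it along the tool. I'll plan by true tips from here on, and the bar is still at (610,-28), 20°.

```bash
sed -i 's|^def plan|TIP=20.\ndef tip(x,r): return (np.array(x,float)+r.apply([0,0,TIP]),r)   # true tip -> reported TCP\ndef plan|' plan.py
python3 - <<'E'
from plan import *
b=rot(.35)
plan([[tip((610,-28,135),b),tip((610,-28,91),b)]])
E
```

```text
t 3.8 tcp [ 649.9 -141.8  197.9] rpy [ 3.135e+00 -3.000e-03  3.380e-01] q [ 0.48  0.46 -0.44  1.56  0.21  1.17 -1.23] gap 68.8 F [ 0.6 -1.2 -1.1]
   [-1.000e-03 -1.009e+00  6.850e-01] [ 0.004 -0.002 -0.008] TOO FAR
   [-0.003 -1.012  1.051] [ 0.004 -0.002 -0.008] TOO FAR
  --
```

carry_out:
  motion: [0, -0.5, 0.3, 0.004, -0.002, -0.008, 1, 0, -1, 0.6, 0.004, -0.002, -0.008, 1, 0, -1, 0.68, 0.004, -0.002, -0.008, 1, 0, -1, 0.68, 0.004, -0.002, -0.008, 1]

```text
time: 4.3
tcp_pos: [606.4, -16.8, 114.4]
eef_rot: [-3.134, 0.003, 0.366]
contact_force: [-0.1, -0.6, 0.3]
finger_gap: 85.2
grip_force: 0.0
```

```bash
python3 - <<'E'
from plan import *
b=rot(.35)
plan([[tip((610,-28,91),b)]])
E
```

```text
t 4.3 tcp [606.4 -16.8 114.4] rpy [-3.134e+00  3.000e-03  3.660e-01] q [ 0.35  0.45 -0.48  1.76  0.24  0.99 -1.42] gap 85.2 F [-0.1 -0.6  0.3]
   [-0.004  0.1    0.361] [-0.005  0.002  0.01 ] 
  --
```

carry_out:
  motion: [0, 0.1, 0.15, 0, 0, 0.01, 1, 0, 0.1, 0.36, 0, 0, 0.01, 1, 0, 0.1, 0.36, 0, 0, 0.01, 1, 0, 0.1, 0.36, 0, 0, 0.01, 0, 0, 0.1, 0.36, 0, 0, 0.01, 0, 0, 0.1, 0.36, 0, 0, 0.01, 0, 0, 0.1, 0.36, 0, 0, 0.01, 0]

```text
time: 5.18
tcp_pos: [613.8, -28.7, 74.4]
eef_rot: [-3.136, -0.004, 0.348]
contact_force: [0.4, -0.8, -1.6]
finger_gap: 20.7
grip_force: 59.1
```

```bash
python3 - <<'E'
from plan import *
plan([[tip((610,-28,170),rot(.35))],[tip((575,90,150),rot(.2))],[tip((538,204,140),rot(.0))],[tip((503,315,120),rot(-.161))]])
E
```

```text
t 5.17 tcp [613.8 -28.7  74.4] rpy [-3.136 -0.004  0.348] q [ 0.35  0.51 -0.45  1.77  0.27  0.92 -1.44] gap 20.7 F [ 0.4 -0.8 -1.6]
   [-0.026 -0.019 -0.63 ] [-0.003 -0.002 -0.001] 
  --
   [ 0.063 -1.024  0.167] [ 0.    -0.     0.095] TOO FAR
  --
   [-0.113 -0.992  0.083] [ 0.    -0.     0.127] 
  --
   [-0.292 -0.925  0.167] [ 0.    -0.     0.102] 
  --
```

carry_out:
  motion: [0, 0, -0.25, 0, 0, 0, 0, 0, 0, -0.6, 0, 0, 0, 0, 0, -0.3, -0.65, 0, 0, 0, 0, 0.06, -0.65, -0.55, 0, 0, 0.05, 0, 0.06, -1, -0.5, 0, 0, 0.1, 0]

```text
time: 5.8
tcp_pos: [577.9, 86.9, 133.2]
eef_rot: [-3.135, 0.0, 0.187]
contact_force: [-0.2, -0.2, -1.8]
finger_gap: 21.2
grip_force: 59.2
```

carry_out:
  motion: [-0.05, -0.5, 0, 0, 0, 0.06, 0, -0.1, -0.99, 0, 0, 0, 0.12, 0, -0.1, -0.99, 0, 0, 0, 0.12, 0]

```text
time: 6.18
tcp_pos: [540.4, 209.4, 134.9]
eef_rot: [-3.13, 0.002, 0.015]
contact_force: [0.6, -0.8, -1.3]
finger_gap: 21.0
grip_force: 59.2
```

```bash
python3 - <<'E'
from plan import *
plan([[tip((503,332.5,110),rot(-.161))]])
E
```

```text
t 6.17 tcp [540.4 209.4 134.9] rpy [-3.13e+00  2.00e-03  1.50e-02] q [-0.    0.38 -0.52  1.82  0.21  1.   -2.16] gap 21.0 F [ 0.6 -0.8 -1.3]
   [-0.295 -1.026  0.387] [-0.007  0.002  0.112] TOO FAR
  --
```

carry_out:
  motion: [-0.15, -0.5, 0.1, -0.004, 0, 0.06, 0, -0.3, -1, 0.35, -0.007, 0.002, 0.112, 0, -0.3, -1, 0.35, -0.007, 0.002, 0.112, 0, -0.3, -1, 0.35, -0.007, 0.002, 0.112, 0, -0.3, -1, 0.35, -0.007, 0.002, 0.112, 0]

```text
time: 6.8
tcp_pos: [510.1, 317.8, 93.6]
eef_rot: [3.136, -0.003, -0.178]
contact_force: [-0.4, -0.0, -2.1]
finger_gap: 20.9
grip_force: 59.4
```

```bash
python3 - <<'E'
from plan import *
r=rot(-.161)
plan([[((503,332.5,10),r),((503,332.5,-12),r)]])
E
```

```text
t 6.8 tcp [510.1 317.8  93.6] rpy [ 3.136e+00 -3.000e-03 -1.780e-01] q [-0.23  0.47 -0.49  1.79  0.27  0.95 -2.59] gap 20.9 F [-0.4 -0.  -2.1]
   [-0.082 -0.115  0.695] [ 0.004 -0.002 -0.011] 
   [-0.083 -0.116  0.879] [ 0.004 -0.002 -0.011] 
  --
```

carry_out:
  motion: [-0.08, -0.115, 0.3, 0.004, -0.002, -0.01, 0, -0.08, -0.115, 0.65, 0.004, -0.002, -0.01, 0, -0.08, -0.115, 0.75, 0.004, -0.002, -0.01, 0, -0.08, -0.115, 0.8, 0.004, -0.002, -0.01, 0, -0.08, -0.115, 0.82, 0.004, -0.002, -0.01, 0, -0.08, -0.115, 0.82, 0.004, -0.002, -0.01, 0]

```text
time: 7.55
tcp_pos: [502.7, 335.9, -3.6]
eef_rot: [-3.138, -0.001, -0.159]
contact_force: [-0.2, 0.5, -1.7]
finger_gap: 20.6
grip_force: 59.4
```

```bash
python3 - <<'E'
from plan import *
r=rot(-.161)
plan([[((503,332.5,-13),r)]])
E
```

```text
t 7.55 tcp [502.7 335.9  -3.6] rpy [-3.138e+00 -1.000e-03 -1.590e-01] q [-0.3   0.61 -0.45  1.82  0.36  0.78 -2.66] gap 20.6 F [-0.2  0.5 -1.7]
   [0.007 0.027 0.078] [-0.002 -0.001  0.001] 
  --
```

carry_out:
  motion: [0, 0.02, 0.06, 0, 0, 0, 0, 0, 0.02, 0.08, 0, 0, 0, 0, 0, 0.02, 0.08, 0, 0, 0, 0, 0, 0.02, 0.08, 0, 0, 0, 0.5, 0, 0.02, 0.08, 0, 0, 0, 0.5, 0, 0.02, 0.08, 0, 0, 0, 0.5, 0, 0.02, -0.3, 0, 0, 0, 0.5, 0, 0.02, -0.7, 0, 0, 0, 0.7, 0, 0.02, -0.95, 0, 0, 0, 1, 0, 0.02, -0.95, 0, 0, 0, 1]

```text
time: 8.8
tcp_pos: [503.5, 334.7, 112.7]
eef_rot: [-3.135, -0.005, -0.159]
contact_force: [-0.2, -0.3, 0.3]
finger_gap: 85.4
grip_force: 0.0
```

```bash
python3 - <<'E'
from plan import *
from h import *
cams={n:ctrl.camera(n) for n in('scene','top')}
for n in cams: np.savez(f'{n}3.npz',**cams[n])
a=cams['scene']['img'][270:360,300:450];b=cams['top']['img'][190:310,100:300]
cv2.imwrite('pics/tray.png',np.hstack([cv2.resize(a,(400,240)),cv2.resize(b,(400,240))])[:,:,::-1])
plan([])
E
```

```text
t 8.9 tcp [501.  332.4 108.8] rpy [-3.14e+00  1.00e-03 -1.59e-01] q [-0.24  0.45 -0.51  1.78  0.26  0.97 -2.59] gap 85.2 F [ 0.1 -0.3  0.4]
```

View pics/tray.png

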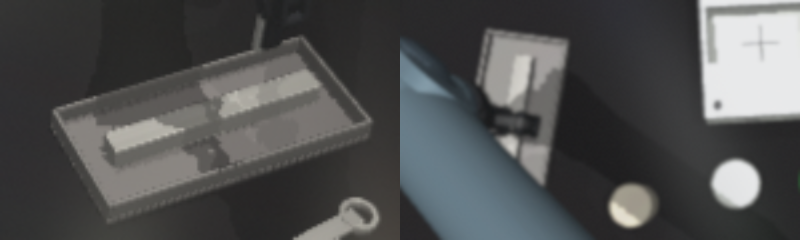

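The bar is lying flat in the tray (left crop, about (110,140) to (315,80)). Next is the plate, so I'll plan the travel to it and the tilt path.

```bash
cat > path.py <<'E'
import numpy as np,heapq
from functools import lru_cache
# box-section path of disc centre (x,z above bench) and lean t (stem towards -x): widest-clearance route
s=np.linspace(-50,50,51);w=np.linspace(8,172,42)
P=np.vstack([np.c_[s,0*s],np.c_[s,0*s+8],np.c_[-8+0*w,w],np.c_[8+0*w,w],[[50,4],[-50,4]]])
def rect(p,a,b): # distance to rectangle, negative inside
    d=np.maximum(np.array(a)-p,p-np.array(b)); o=np.linalg.norm(np.maximum(d,0),axis=1); return (o+np.minimum(d.max(1),0)).min()
def clear(x,z,t):
    t=np.radians(t);p=np.c_[x+P[:,0]*np.cos(t)-P[:,1]*np.sin(t),z+P[:,0]*np.sin(t)+P[:,1]*np.cos(t)]
    return min(rect(p,(-99,78),(-37,96)),rect(p,(37,78),(99,96)),rect(p,(-105,0),(-99,96)),rect(p,(99,0),(105,96)),p[:,1].min()-8+3)
@lru_cache(None)
def C(n): return clear(*n)
def route(a,b):
    best={a:99};prev={};h=[(-99,0,a)]
    while h:
        c,k,n=heapq.heappop(h)
        if n==b: break
        for d in((2,0,0),(-2,0,0),(0,2,0),(0,-2,0),(0,0,2),(0,0,-2),(2,-2,0),(-2,-2,0),(-2,0,-2),(2,0,-2),(0,-2,-2),(0,-2,2),(2,-2,-2),(-2,-2,-2)):
            m=tuple(np.add(n,d)); 
            if not(-40<=m[0]<=40 and 10<=m[1]<=170 and 0<=m[2]<=40): continue
            v=min(-c,C(m))
            if v>0 and v>best.get(m,-9): best[m]=v;prev[m]=n;heapq.heappush(h,(-v,k+1,m))
    r=[b]
    while r[-1]!=a:r.append(prev[r[-1]])
    return best[b],r[::-1]
if __name__=='__main__':
    v,r=route((0,160,32),(0,10,0)); print(v)
    for n in r: print(tuple(map(int,n)),round(C(n),1),end=' ')
E
python3 path.py; python3 - <<'E'
from plan import *
plan([[((520,235,200),rot(.3))],[((545,95,215),rot(.75))],[((585,-45,215),rot(1.2))],[((625,-180,215),rot(1.6))]])
E
```

```text
4.015368960704578
(0, 160, 32) 37.5 (0, 162, 32) 39.5 (2, 162, 32) 39.5 (4, 162, 32) 39.5 (6, 162, 32) 39.5 (8, 162, 32) 39.6 (10, 162, 32) 39.8 (12, 162, 32) 40.1 (14, 162, 32) 40.4 (16, 162, 32) 40.9 (18, 160, 32) 39.6 (20, 160, 32) 40.2 (22, 160, 32) 41.0 (24, 158, 32) 40.1 (26, 158, 32) 41.0 (28, 156, 32) 40.4 (30, 154, 32) 40.0 (32, 152, 32) 39.7 (34, 150, 32) 39.7 (36, 148, 32) 39.8 (38, 146, 32) 40.2 (38, 144, 34) 39.1 (38, 142, 36) 36.6 (36, 140, 36) 34.9 (36, 138, 38) 33.6 (36, 136, 40) 31.3 (34, 134, 40) 30.1 (34, 132, 40) 29.3 (34, 130, 38) 28.3 (34, 128, 40) 26.4 (32, 126, 40) 25.9 (32, 124, 40) 24.7 (30, 122, 40) 23.6 (30, 120, 40) 22.9 (28, 118, 40) 21.6 (28, 116, 40) 21.1 (28, 114, 40) 19.6 (26, 112, 40) 19.3 (26, 110, 40) 17.8 (24, 108, 40) 17.6 (24, 106, 40) 16.0 (22, 104, 40) 15.6 (22, 102, 40) 14.2 (20, 100, 40) 14.0 (18, 98, 40) 13.0 (16, 96, 40) 12.5 (14, 94, 40) 12.5 (12, 92, 40) 12.8 (10, 90, 40) 12.8 (8, 88, 40) 12.5 (6, 86, 40) 12.3 (4, 86, 40) 12.2 (2, 84, 40) 12.5 (0, 82, 38) 11.6 (-2, 82, 38) 10.4 (-4, 80, 36) 9.3 (-6, 80, 34) 7.7 (-8, 78, 32) 7.2 (-10, 78
[... 323 characters left out ...]
.0 (-24, 46, 0) 5.0 (-24, 44, 0) 5.0 (-24, 42, 0) 5.0 (-24, 40, 0) 5.0 (-24, 38, 0) 5.0 (-24, 36, 0) 5.0 (-24, 34, 0) 5.0 (-22, 32, 0) 7.0 (-20, 30, 0) 9.0 (-18, 28, 0) 11.0 (-16, 26, 0) 13.0 (-14, 24, 0) 15.0 (-12, 22, 0) 17.0 (-10, 20, 0) 15.0 (-8, 18, 0) 13.0 (-6, 16, 0) 11.0 (-4, 14, 0) 9.0 (-2, 12, 0) 7.0 (0, 10, 0) 5.0 t 8.9 tcp [501.  332.4 108.8] rpy [-3.14e+00  1.00e-03 -1.59e-01] q [-0.24  0.45 -0.51  1.78  0.26  0.97 -2.59] gap 85.2 F [ 0.1 -0.3  0.4]
   [ 0.284  0.775 -0.762] [-0.001  0.    -0.292] 
  --
   [-0.146  1.176 -0.125] [ 0.     0.    -0.286] TOO FAR
  --
   [-0.551  1.081  0.   ] [ 0.     0.    -0.286] TOO FAR
  --
   [-0.928  0.718  0.   ] [ 0.     0.    -0.255] 
  --
```

carry_out:
  motion: [0, 0, -0.4, 0, 0, -0.08, 1, 0.1, 0.3, -0.76, 0, 0, -0.19, 1, 0.28, 0.78, -0.85, 0, 0, -0.29, 1]

```text
time: 9.28
tcp_pos: [519.7, 237.9, 212.7]
eef_rot: [-3.137, -0.004, 0.309]
contact_force: [1.2, -0.3, 0.4]
finger_gap: 85.1
grip_force: 0.0
```

carry_out:
  motion: [-0.05, 0.5, -0.05, 0, 0, -0.1, 1, -0.12, 1, -0.05, 0, 0, -0.2, 1, -0.12, 1, -0.05, 0, 0, -0.29, 1]

```text
time: 9.65
tcp_pos: [541.2, 106.4, 213.7]
eef_rot: [-3.14, 0.005, 0.744]
contact_force: [1.1, 0.9, -1.1]
finger_gap: 85.5
grip_force: 0.0
```

carry_out:
  motion: [-0.2, 0.5, 0, 0, 0, -0.1, 1, -0.5, 1, 0, 0, 0, -0.2, 1, -0.5, 1, 0, 0, 0, -0.29, 1]

```text
time: 10.02
tcp_pos: [578.4, -21.3, 213.2]
eef_rot: [-3.137, 0.003, 1.202]
contact_force: [-0.1, 0.6, -0.2]
finger_gap: 85.4
grip_force: 0.0
```

```bash
python3 - <<'E'
from plan import *
plan([[((625,-150,215),rot(1.6))],[((639.3,-231.2,215),rot(1.6)),((639.3,-231.2,99),rot(1.6))]])
E
```

```text
t 10.03 tcp [578.4 -21.3 213.2] rpy [-3.137e+00  3.000e-03  1.202e+00] q [ 0.47  0.31 -0.6   1.74  0.19  1.15 -0.55] gap 85.4 F [-0.1  0.6 -0.2]
   [-0.861  0.749 -0.016] [-0.003  0.001 -0.254] 
  --
   [-0.68   0.099  0.   ] [0. 0. 0.] 
   [-0.68   0.099  0.967] [0. 0. 0.] 
  --
```

carry_out:
  motion: [-0.4, 0.37, 0, 0, 0, -0.1, 1, -0.86, 0.75, 0, 0, 0, -0.2, 1, -0.86, 0.75, 0, 0, 0, -0.254, 1, -0.86, 0.75, 0, 0, 0, -0.254, 1]

```text
time: 10.52
tcp_pos: [625.3, -143.4, 213.1]
eef_rot: [-3.137, -0.003, 1.602]
contact_force: [0.6, 0.5, 0.3]
finger_gap: 85.2
grip_force: 0.0
```

carry_out:
  motion: [-0.34, 0.05, 0, 0, 0, 0, 1, -0.65, 0.1, 0, 0, 0, 0, 1, -0.65, 0.1, 0, 0, 0, 0, 1, -0.65, 0.1, 0, 0, 0, 0, 1, -0.65, 0.1, 0, 0, 0, 0, 1]

```text
time: 11.15
tcp_pos: [641.6, -215.2, 215.7]
eef_rot: [-3.141, -0.004, 1.611]
contact_force: [-0.2, 0.6, 0.2]
finger_gap: 85.0
grip_force: 0.0
```

```bash
python3 - <<'E'
from plan import *
plan([[((639.3,-231.2,99),rot(1.6))]])
E
```

```text
t 11.15 tcp [ 641.6 -215.2  215.7] rpy [-3.141 -0.004  1.611] q [ 0.67  0.49 -0.56  1.49  0.27  1.23  0.12] gap 85.0 F [-0.2  0.6  0.2]
   [-0.136 -0.023  0.972] [-0.001 -0.002  0.007] 
  --
```

carry_out:
  motion: [-0.136, -0.02, 0, 0, 0, 0, 1, -0.136, -0.02, 0.2, 0, 0, 0, 1, -0.136, -0.02, 0.2, 0, 0, 0, 1, -0.136, -0.02, 0.2, 0, 0, 0, 1]

```text
time: 11.65
tcp_pos: [639.8, -235.3, 192.4]
eef_rot: [-3.142, -0.002, 1.607]
contact_force: [-0.3, 0.7, 0.3]
finger_gap: 85.0
grip_force: 0.0
```

```bash
python3 - <<'E'
from plan import *
plan([[((639.3,-231.2,99),rot(1.6))]])
c=ctrl.camera('top');np.savez('top4.npz',**c)
plan([])
E
```

```text
t 11.65 tcp [ 639.8 -235.3  192.4] rpy [-3.142e+00 -2.000e-03  1.607e+00] q [ 0.69  0.52 -0.55  1.51  0.28  1.2   0.13] gap 85.0 F [-0.3  0.7  0.3]
   [ 0.033 -0.003  0.778] [-0.    -0.001  0.004] 
  --
t 11.7 tcp [ 640.2 -235.1  192.9] rpy [ 3.141e+00 -2.000e-03  1.607e+00] q [ 0.69  0.52 -0.55  1.51  0.28  1.2   0.13] gap 85.3 F [ 0.4  0.4 -0.6]
```

carry_out:
  motion: [0.033, 0, 0.25, 0, 0, 0, 1, 0.033, 0, 0.6, 0, 0, 0.003, 1, 0.033, 0, 0.78, 0, 0, 0.003, 1, 0.033, 0, 0.78, 0, 0, 0.003, 1, 0.033, 0, 0.78, 0, 0, 0.003, 1, 0.033, 0, 0.78, 0, 0, 0.003, 0.5, 0.033, 0, 0.78, 0, 0, 0.003, 0, 0.033, 0, 0.78, 0, 0, 0.003, 0, 0.033, 0, 0.78, 0, 0, 0.003, 0, 0.033, 0, 0.78, 0, 0, 0.003, 0]

```text
time: 12.95
tcp_pos: [639.9, -231.0, 98.7]
eef_rot: [3.141, -0.002, 1.602]
contact_force: [0.7, -0.1, 0.5]
finger_gap: 14.9
grip_force: 58.5
```

```bash
python3 - <<'E'
from plan import *
plan([[((635,-231,230),rot(1.6))],[((628,-120,230),rot(1.6))],[((612,-3,230),rot(1.6))]])
E
```

```text
t 12.95 tcp [ 639.9 -231.    98.7] rpy [ 3.141e+00 -2.000e-03  1.602e+00] q [ 0.67  0.61 -0.52  1.58  0.33  1.04  0.08] gap 14.9 F [ 0.7 -0.1  0.5]
   [ 0.003 -0.04  -1.094] [ 0.    -0.001  0.001] TOO FAR
  --
   [ 0.926 -0.031 -0.   ] [0. 0. 0.] 
  --
   [ 0.978 -0.105 -0.   ] [0. 0. 0.] 
  --
```

```bash
cat >> plan.py <<'E'
B=np.array([609.,-3.,0]);YB=.028;L=98.7
def pl(x,z,tdeg,y=0): # box-frame disc centre x, height z, stem leaning to +x by tdeg -> TCP pose
    r=rot(np.pi/2+YB,np.radians(tdeg)*np.array([-np.sin(YB),np.cos(YB),0]))
    c=B+R.from_euler('z',YB).apply([x,y,0])+[0,0,z]
    return c-r.apply([0,0,L]),r
E
python3 - <<'E'
from plan import *
b=rot(1.6)
plan([[((640,-231,215),b)],[((635,-120,240),b)],[pl(0,150,0)],[pl(-30,150,36)]])
E
```

```text
t 12.95 tcp [ 639.9 -231.    98.7] rpy [ 3.141e+00 -2.000e-03  1.602e+00] q [ 0.67  0.61 -0.52  1.58  0.33  1.04  0.08] gap 14.9 F [ 0.7 -0.1  0.5]
   [ 0.002  0.001 -0.969] [ 0.    -0.001  0.001] 
  --
   [ 0.926 -0.015 -0.208] [0. 0. 0.] 
  --
   [ 0.981 -0.188 -0.072] [-0.    -0.     0.001] 
  --
   [-0.     0.233  0.157] [ 0.4 -0.   0. ] 
  --
```

carry_out:
  motion: [0, 0, -0.2, 0, 0, 0, 0, 0, 0, -0.5, 0, 0, 0, 0, 0, 0, -0.97, 0, 0, 0, 0, 0, 0, -0.97, 0, 0, 0, 0]

```text
time: 13.45
tcp_pos: [643.4, -231.7, 220.5]
eef_rot: [3.132, 0.001, 1.602]
contact_force: [0.3, 0.4, -3.2]
finger_gap: 14.9
grip_force: 58.9
```

carry_out:
  motion: [0.3, 0, -0.2, 0, 0, 0, 0, 0.6, 0, -0.2, 0, 0, 0, 0, 0.926, -0.015, -0.2, 0, 0, 0, 0]

```text
time: 13.82
tcp_pos: [632.7, -119.5, 236.6]
eef_rot: [-3.138, -0.002, 1.601]
contact_force: [-0.9, -0.0, -3.7]
finger_gap: 14.6
grip_force: 58.9
```

carry_out:
  motion: [0.3, -0.06, -0.07, 0, 0, 0, 0, 0.6, -0.12, -0.07, 0, 0, 0, 0, 0.98, -0.19, -0.07, 0, 0, 0, 0, 0.98, -0.19, -0.07, 0, 0, 0, 0]

```text
time: 14.32
tcp_pos: [604.9, 4.3, 245.7]
eef_rot: [-3.137, -0.006, 1.613]
contact_force: [-0.2, 0.3, -2.7]
finger_gap: 14.4
grip_force: 58.9
```

carry_out:
  motion: [0, 0.06, 0.04, 0.1, 0, 0, 0, 0, 0.12, 0.08, 0.2, 0, 0, 0, 0, 0.18, 0.12, 0.3, 0, 0, 0, 0, 0.233, 0.157, 0.4, 0, 0, 0, 0, 0.233, 0.157, 0.4, 0, 0, 0, 0, 0.233, 0.157, 0.4, 0, 0, 0, 0]

```text
validation failed for argument at $.mo...
```

```bash
python3 - <<'E'
from plan import *
from h import *
cams={n:ctrl.camera(n) for n in('scene','top')}
plan([[pl(-30,150,36)]])
s=ctrl.observe();p=np.array(s['tcp_pos']);r=R.from_euler('xyz',s['eef_rot'])
o=[]
th=np.linspace(0,2*np.pi,60)
for n,(x,y,w,h) in (('scene',(190,90,160,200)),('top',(220,120,160,200))):
    c=cams[n];np.savez(f'{n}5.npz',**c);im=cv2.resize(c['img'][y:y+h,x:x+w,::-1],(w*5//2,h*5//2),interpolation=cv2.INTER_CUBIC)
    for T,col in((L,(0,0,255)),):
        pts=p+r.apply(np.c_[50*np.cos(th),50*np.sin(th),0*th+T]);q=((proj(c,pts)-[x,y]+.5)*2.5).astype(int)
        for a in q: cv2.circle(im,tuple(map(int,a)),1,col,-1)
    o.append(im)
cv2.imwrite('pics/tilt.png',np.hstack(o))
E
```

```text
t 14.43 tcp [606.4  -3.  245.7] rpy [-3.138e+00 -1.000e-03  1.605e+00] q [ 0.47  0.35 -0.66  1.64  0.22  1.24 -0.2 ] gap 14.4 F [-0.3 -1.1 -3.8]
   [-0.002  0.256  0.131] [0.398 0.    0.004] 
  --
```

View pics/tilt.png

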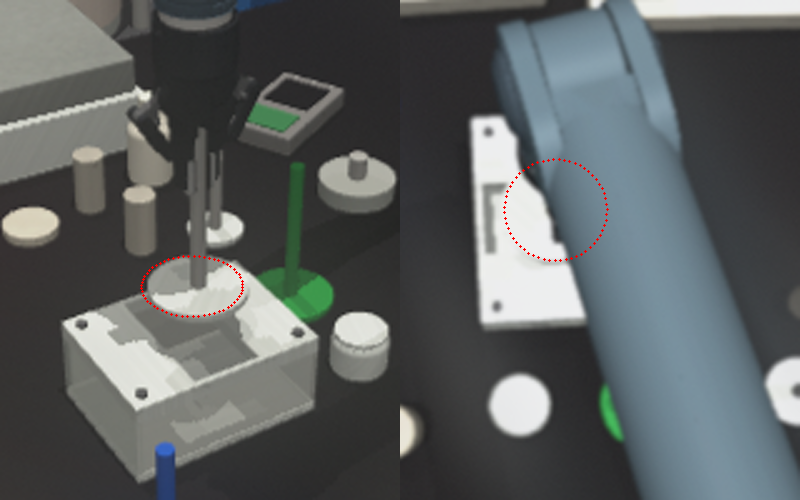

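The third call was malformed and refused, so nothing moved. The picture shows the plate hanging upright over the opening, and the disc at left-crop (198,287) agrees with the prediction. Now to tilt it.

carry_out:
  motion: [0, 0.06, 0.03, 0.1, 0, 0, 0, 0, 0.13, 0.07, 0.2, 0, 0, 0, 0, 0.19, 0.1, 0.3, 0, 0, 0, 0, 0.256, 0.131, 0.398, 0, 0.004, 0, 0, 0.256, 0.131, 0.398, 0, 0.004, 0, 0, 0.256, 0.131, 0.398, 0, 0.004, 0, 0, 0.256, 0.131, 0.398, 0, 0.004, 0]

```text
time: 15.3
tcp_pos: [638.6, -3.5, 234.6]
eef_rot: [-2.52, 0.001, 1.595]
contact_force: [-0.4, 0.6, -2.3]
finger_gap: 14.6
grip_force: 60.8
```

```bash
python3 - <<'E'
from plan import *
from h import *
c=ctrl.camera('scene');np.savez('scene6.npz',**c)
s=ctrl.observe();p=np.array(s['tcp_pos']);r=R.from_euler('xyz',s['eef_rot'])
plan([[pl(-30,150,36)]])
print('lean deg',np.degrees(np.arccos(-r.apply([0,0,1])[2])).round(2),'centre',(p+r.apply([0,0,L])).round(1))
th=np.linspace(0,2*np.pi,60);im=c['img'];x,y,w,h=190,90,160,120
o=cv2.resize(im[y:y+h,x:x+w,::-1],(800,600),interpolation=cv2.INTER_CUBIC)
for T,pp,col in((L,p,(0,0,255)),(L-20,p+[0,0,-20],(0,255,255))):
    for a in (proj(c,pp+r.apply(np.c_[50*np.cos(th),50*np.sin(th),0*th+T]))-[x,y]+.5)*5: cv2.circle(o,tuple(map(int,a)),2,col,-1)
cv2.imwrite('pics/tilt2.png',o)
E
```

```text
t 15.35 tcp [638.6  -3.3 234.9] rpy [-2.520e+00  1.000e-03  1.595e+00] q [ 0.2   0.84 -0.5   1.02  0.25  1.97 -0.22] gap 14.6 F [ 0.3  0.3 -2.2]
   [0.009 0.014 0.042] [ 0.005 -0.001 -0.002] 
  --
lean deg 35.59 centre [581.2  -4.7 154.6]
```

View pics/tilt2.png

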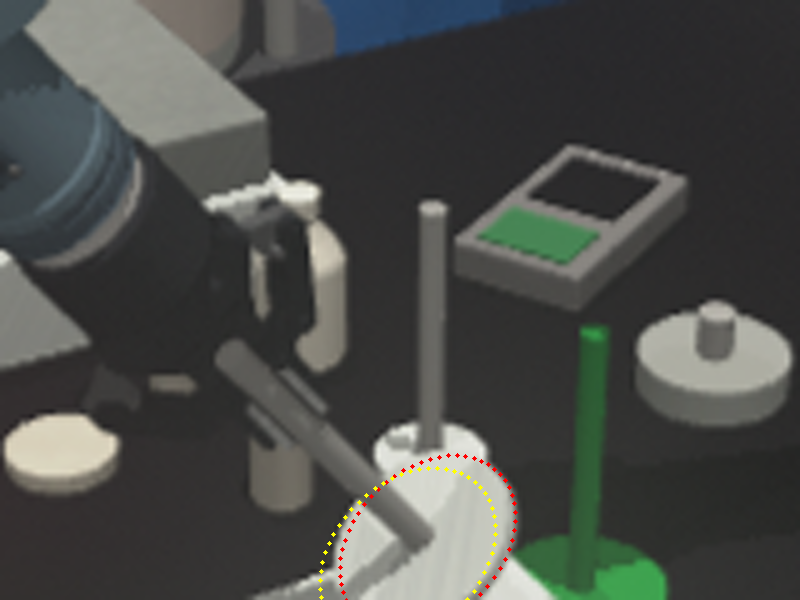

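The red ring (rigid tool-axis offset) sits right on the disc rim near (517,510), and the yellow one does not. That confirms the model. Lean is 35.6° and joint 6 is close to its limit, so I'll keep the lean at or below 35°. Next I'll check the waypoints and their interpolation.

```bash
cat > wp.py <<'E'
W=[(28,150,35),(26,118,35),(17,100,35),(10,92,35),(4,86,35),(-3,81,34.5),(-8,78,31.5),(-12,76,27),(-14,73.5,23),(-15.5,71.5,18.5),(-17,68,14),(-19,63.5,9),(-21,59,5),(-23.5,54,0),(-24,35,0),(-12,22,0),(0,12,0),(0,8,0)]
E
python3 - <<'E'
from path import *;from wp import W
for a,b in zip(W,W[1:]):
    c=[clear(*(np.array(a)+(np.array(b)-a)*k/8)) for k in range(9)];print(a,b,round(min(c),1))
from scipy.optimize import minimize
for t in (30,26,22,18,14,10,6,2):
    r=max((clear(x,z,t),x,z) for x in np.arange(-30,10,.5) for z in np.arange(50,84,.5));print(t,r)
from plan import *
plan([[pl(-28,150,35)]])
E
```

```text
(28, 150, 35) (26, 118, 35) 17.5
(26, 118, 35) (17, 100, 35) 8.5
(17, 100, 35) (10, 92, 35) 6.4
(10, 92, 35) (4, 86, 35) 7.5
(4, 86, 35) (-3, 81, 34.5) 8.8
(-3, 81, 34.5) (-8, 78, 31.5) 7.2
(-8, 78, 31.5) (-12, 76, 27) 5.2
(-12, 76, 27) (-14, 73.5, 23) 4.7
(-14, 73.5, 23) (-15.5, 71.5, 18.5) 4.7
(-15.5, 71.5, 18.5) (-17, 68, 14) 4.6
(-17, 68, 14) (-19, 63.5, 9) 4.6
(-19, 63.5, 9) (-21, 59, 5) 4.6
(-21, 59, 5) (-23.5, 54, 0) 4.9
(-23.5, 54, 0) (-24, 35, 0) 5.0
(-24, 35, 0) (-12, 22, 0) 5.0
(-12, 22, 0) (0, 12, 0) 7.0
(0, 12, 0) (0, 8, 0) 3.0
30 (np.float64(6.718761518608094), np.float64(-1.5), np.float64(81.5))
26 (np.float64(4.775837089088639), np.float64(-12.5), np.float64(75.5))
22 (np.float64(4.640807271660627), np.float64(-14.0), np.float64(73.5))
18 (np.float64(4.947174185242325), np.float64(-15.5), np.float64(71.0))
14 (np.float64(8.141539409808644), np.float64(9.5), np.float64(50.0))
10 (np.float64(11.439129092555817), np.float64(9.5), np.float64(50.0))
6 (np.float64(14.817401673671135), np.float64(9.5), np.float64(50.0))
2 (np.float64(18.259898548722184), np.float64(9.5), np.float64(50.0))
t 15.35 tcp [638.6  -3.3 234.9] rpy [-2.520e+00  1.000e-03  1.595e+00] q [ 0.2   0.84 -0.5   1.02  0.25  1.97 -0.22] gap 14.6 F [ 0.3  0.3 -2.2]
   [0.009 0.013 0.032] [-0.007 -0.001 -0.002] 
  --
```

```bash
cat > g.py <<'E'
import sys;from plan import *;from wp import W
i,j=map(int,sys.argv[1:])
s=ctrl.observe();p=np.array(s['tcp_pos']);r=R.from_euler('xyz',s['eef_rot'])
c=R.from_euler('z',-YB).apply(p+r.apply([0,0,L])-B);a=-r.apply([0,0,1])
print('disc box-frame',c.round(1),'lean',np.degrees(np.arctan2(a[0],a[2])).round(1),'side',np.degrees(a[1]).round(1))
plan([[pl(-x,z,t) for x,z,t in W[i:j]]])
E
python3 g.py 1 5
```

```text
disc box-frame [-27.8  -0.9 154.6] lean 35.6 side 0.8
t 15.35 tcp [638.6  -3.3 234.9] rpy [-2.520e+00  1.000e-03  1.595e+00] q [ 0.2   0.84 -0.5   1.02  0.25  1.97 -0.22] gap 14.6 F [ 0.3  0.3 -2.2]
   [0.009 0.182 0.24 ] [-0.007 -0.001 -0.002] 
   [0.01  0.33  0.318] [-0.007 -0.001 -0.002] 
   [0.01  0.416 0.338] [-0.007 -0.001 -0.002] 
   [0.01  0.486 0.35 ] [-0.007 -0.001 -0.002] 
  --
```

carry_out:
  motion: [0.01, 0.09, 0.12, -0.007, 0, -0.002, 0, 0.01, 0.18, 0.24, -0.007, 0, -0.002, 0, 0.01, 0.22, 0.26, -0.007, 0, -0.002, 0, 0.01, 0.22, 0.26, -0.007, 0, -0.002, 0, 0.01, 0.22, 0.26, -0.007, 0, -0.002, 0, 0.01, 0.22, 0.26, -0.007, 0, -0.002, 0]

```text
time: 16.1
tcp_pos: [641.9, -1.0, 191.7]
eef_rot: [-2.528, -0.002, 1.599]
contact_force: [-0.3, -0.0, -2.7]
finger_gap: 14.7
grip_force: 60.9
```

```bash
python3 g.py 2 6
```

```text
disc box-frame [-23.9   1.2 111. ] lean 35.1 side 0.8
t 16.1 tcp [641.9  -1.  191.7] rpy [-2.528e+00 -2.000e-03  1.599e+00] q [ 0.2   0.87 -0.5   1.06  0.26  1.9  -0.22] gap 14.7 F [-0.3 -0.  -2.7]
   [-0.009  0.097  0.042] [-0.002 -0.001  0.001] 
   [-0.009  0.183  0.063] [-0.002 -0.001  0.001] 
   [-0.009  0.253  0.075] [-0.002 -0.001  0.001] 
   [-0.009  0.317  0.076] [-0.007 -0.001  0.001] 
  --
```

Tracking is good. On to (10,92) and (4,86), at 35°.

carry_out:
  motion: [-0.01, 0.05, 0.02, -0.002, 0, 0.001, 0, -0.01, 0.1, 0.04, -0.002, 0, 0.001, 0, -0.01, 0.14, 0.053, -0.002, 0, 0.001, 0, -0.01, 0.183, 0.063, -0.002, 0, 0.001, 0, -0.01, 0.22, 0.07, -0.002, 0, 0.001, 0, -0.01, 0.253, 0.075, -0.002, 0, 0.001, 0, -0.01, 0.253, 0.075, -0.002, 0, 0.001, 0, -0.01, 0.253, 0.075, -0.002, 0, 0.001, 0]

```text
time: 17.1
tcp_pos: [661.2, -1.7, 166.4]
eef_rot: [-2.53, -0.001, 1.598]
contact_force: [-0.3, -0.6, -2.3]
finger_gap: 14.7
grip_force: 60.9
```

```bash
python3 g.py 5 10
```

```text
disc box-frame [-4.5 -0.  85.5] lean 35.0 side 0.8
t 17.1 tcp [661.2  -1.7 166.4] rpy [-2.530e+00 -1.000e-03  1.598e+00] q [ 0.18  0.93 -0.49  1.    0.27  1.89 -0.21] gap 14.7 F [-0.3 -0.6 -2.3]
   [ 0.002  0.065 -0.005] [-0.006 -0.001 -0.   ] 
   [ 0.002  0.07  -0.007] [-0.039 -0.001 -0.   ] 
   [ 0.002  0.043 -0.006] [-0.089 -0.001 -0.   ] 
   [0.001 0.012 0.012] [-0.134 -0.001 -0.   ] 
   [ 0.001 -0.031  0.034] [-0.184 -0.001 -0.   ] 
  --
```

carry_out:
  motion: [0.002, 0.033, -0.003, -0.003, 0, 0, 0, 0.002, 0.065, -0.005, -0.006, 0, 0, 0, 0.002, 0.068, -0.006, -0.022, 0, 0, 0, 0.002, 0.07, -0.007, -0.039, 0, 0, 0, 0.002, 0.057, -0.007, -0.064, 0, 0, 0, 0.002, 0.043, -0.006, -0.089, 0, 0, 0, 0.002, 0.043, -0.006, -0.089, 0, 0, 0, 0.002, 0.043, -0.006, -0.089, 0, 0, 0]

```text
time: 18.1
tcp_pos: [665.7, -1.6, 164.1]
eef_rot: [-2.67, -0.001, 1.597]
contact_force: [0.5, 0.3, -3.3]
finger_gap: 14.2
grip_force: 60.9
```

```bash
python3 g.py 8 12
```

```text
disc box-frame [11.9 -0.  76.1] lean 27.0 side 0.7
t 18.1 tcp [665.7  -1.6 164.1] rpy [-2.670e+00 -1.000e-03  1.597e+00] q [ 0.22  0.84 -0.51  1.13  0.28  1.73 -0.22] gap 14.2 F [ 0.5  0.3 -3.3]
   [ 0.001 -0.032  0.014] [-0.045 -0.001 -0.001] 
   [ 0.001 -0.078  0.03 ] [-0.095 -0.001 -0.001] 
   [ 0.001 -0.117  0.062] [-0.145 -0.001 -0.001] 
   [ 0.001 -0.154  0.107] [-0.2   -0.001 -0.001] 
  --
```

Exact, with no contact. Continuing.

carry_out:
  motion: [0.001, -0.016, 0.007, -0.022, 0, 0, 0, 0.001, -0.032, 0.014, -0.045, 0, 0, 0, 0.001, -0.055, 0.022, -0.07, 0, 0, 0, 0.001, -0.078, 0.03, -0.095, 0, 0, 0, 0.001, -0.098, 0.046, -0.12, 0, 0, 0, 0.001, -0.117, 0.062, -0.145, 0, 0, 0, 0.001, -0.117, 0.062, -0.145, 0, 0, 0, 0.001, -0.117, 0.062, -0.145, 0, 0, 0]

```text
time: 19.1
tcp_pos: [650.0, -1.7, 163.3]
eef_rot: [-2.897, -0.001, 1.597]
contact_force: [1.2, -0.1, -3.4]
finger_gap: 14.3
grip_force: 61.0
```

```bash
python3 g.py 11 15
```

```text
disc box-frame [17.1  0.3 67.6] lean 14.0 side 0.3
t 19.1 tcp [650.   -1.7 163.3] rpy [-2.897e+00 -1.000e-03  1.597e+00] q [ 0.31  0.65 -0.55  1.39  0.29  1.43 -0.24] gap 14.3 F [ 1.2 -0.1 -3.4]
   [-0.001 -0.049  0.032] [-0.056 -0.001 -0.001] 
   [-0.001 -0.081  0.072] [-0.1   -0.001 -0.001] 
   [-0.001 -0.12   0.121] [-0.156 -0.001 -0.001] 
   [-0.002 -0.078  0.274] [-0.156 -0.001 -0.001] 
  --
```

carry_out:
  motion: [0, -0.025, 0.016, -0.028, 0, 0, 0, 0, -0.049, 0.032, -0.056, 0, 0, 0, 0, -0.065, 0.052, -0.078, 0, 0, 0, 0, -0.081, 0.072, -0.1, 0, 0, 0, 0, -0.1, 0.097, -0.128, 0, 0, 0, 0, -0.12, 0.121, -0.156, 0, 0, 0, 0, -0.12, 0.121, -0.156, 0, 0, 0, 0, -0.1, 0.2, -0.156, 0, 0, 0, 0, -0.078, 0.274, -0.156, 0, 0, 0, 0, -0.078, 0.274, -0.156, 0, 0, 0, 0, -0.078, 0.274, -0.156, 0, 0, 0]

```text
time: 20.48
tcp_pos: [633.0, -2.0, 133.6]
eef_rot: [3.141, -0.001, 1.598]
contact_force: [0.1, 0.1, -2.6]
finger_gap: 14.2
grip_force: 61.0
```

```bash
python3 g.py 15 18
```

```text
disc box-frame [24.1  0.5 34.9] lean -0.0 side -0.1
t 20.48 tcp [633.   -2.  133.6] rpy [ 3.141e+00 -1.000e-03  1.598e+00] q [ 0.39  0.49 -0.58  1.68  0.3   1.05 -0.26] gap 14.2 F [ 0.1  0.1 -2.6]
   [-0.003 -0.1    0.108] [ 0.    -0.001 -0.001] 
   [-0.003 -0.2    0.191] [ 0.    -0.001 -0.001] 
   [-0.004 -0.2    0.224] [ 0.    -0.001 -0.001] 
  --
```

carry_out:
  motion: [0, -0.1, 0.1, 0, 0, 0, 0, 0, -0.2, 0.18, 0, 0, 0, 0, 0, -0.2, 0.2, 0, 0, 0, 0, 0, -0.2, 0.21, 0, 0, 0, 0, 0, -0.2, 0.22, 0, 0, 0, 0, 0, -0.2, 0.22, 0, 0, 0, 0, 0, -0.2, 0.22, 0, 0, 0, 0]

```text
time: 21.35
tcp_pos: [609.3, -2.6, 107.7]
eef_rot: [3.14, -0.001, 1.598]
contact_force: [0.3, 0.8, -3.1]
finger_gap: 14.5
grip_force: 61.1
```

```bash
python3 g.py 17 18; python3 -c "
from rig import ctrl
from h import *
c=ctrl.camera('scene');np.savez('scene7.npz',**c)"
```

```text
disc box-frame [0.5 0.5 9. ] lean -0.1 side -0.1
t 21.35 tcp [609.3  -2.6 107.7] rpy [ 3.140e+00 -1.000e-03  1.598e+00] q [ 0.4   0.48 -0.58  1.76  0.31  0.99 -0.27] gap 14.5 F [ 0.3  0.8 -3.1]
   [-0.003 -0.003  0.009] [ 0.001 -0.001 -0.001] 
  --
```

Still hanging about 1 mm above the floor (F −3.1 N). I'll set it down, open, and withdraw upwards.

carry_out:
  motion: [0, 0, 0.008, 0, 0, 0, 0, 0, 0, 0.014, 0, 0, 0, 0, 0, 0, 0.014, 0, 0, 0, 0, 0, 0, 0.014, 0, 0, 0, 0, 0, 0, 0.014, 0, 0, 0, 0]

```text
time: 22.02
tcp_pos: [609.3, -2.9, 107.3]
eef_rot: [3.14, -0.0, 1.597]
contact_force: [-3.4, -0.0, 6.1]
finger_gap: 14.0
grip_force: 61.8
```

carry_out:
  motion: [0, 0, 0, 0, 0, 0, 0.3, 0, 0, 0, 0, 0, 0, 0.6, 0, 0, 0, 0, 0, 0, 1, 0, 0, 0, 0, 0, 0, 1, 0, 0, 0, 0, 0, 0, 1, 0, 0, -0.2, 0, 0, 0, 1, 0, 0, -0.5, 0, 0, 0, 1, 0, 0, -0.95, 0, 0, 0, 1, 0, 0, -0.95, 0, 0, 0, 1]

```text
time: 23.15
tcp_pos: [613.0, -1.9, 225.8]
eef_rot: [3.129, -0.001, 1.598]
contact_force: [0.8, 0.8, -0.1]
finger_gap: 85.4
grip_force: 0.0
```

carry_out:
  motion: [0.4, 0, -0.1, 0, 0, 0, 1, 0.95, 0, -0.1, 0, 0, 0, 1, 0.95, 0, -0.1, 0, 0, 0, 1]

```text
time: 23.52
tcp_pos: [603.5, 120.2, 232.0]
eef_rot: [3.141, -0.006, 1.61]
contact_force: [-0.9, -0.4, -0.5]
finger_gap: 85.2
grip_force: 0.0
```

carry_out:
  motion: [0.4, 0, 0, 0, 0, 0, 1, 0.95, 0, 0, 0, 0, 0, 1, 0.95, 0, 0, 0, 0, 0, 1, 0.95, 0, 0, 0, 0, 0, 1]

```text
time: 24.02
tcp_pos: [602.3, 224.8, 231.1]
eef_rot: [-3.141, 0.0, 1.599]
contact_force: [0.8, -0.2, 0.1]
finger_gap: 85.5
grip_force: 0.0
```

```bash
python3 - <<'E'
from plan import *
from h import *
C={n:ctrl.camera(n) for n in('scene','top')}
plan([])
c=C['top']
print('expected stem top px',proj(c,[609,-3,188]).round(1),'scene',proj(C['scene'],[[609,-3,188],[609,-3,16]]).round(1))
h=cv2.cvtColor(c['img'],cv2.COLOR_RGB2HSV)
# stem in scene view: dark-grey strip around the expected column, row by row above the box
g=cv2.cvtColor(C['scene']['img'],cv2.COLOR_RGB2GRAY);u=proj(C['scene'],[609,-3,188])[0]
for z in(180,150,120):
    q=proj(C['scene'],[609,-3,z])[0].round().astype(int);print(z,q,g[q[1],q[0]-12:q[0]+13])
q=proj(c,[609,-3,188])[0].round().astype(int);gt=cv2.cvtColor(c['img'],cv2.COLOR_RGB2GRAY)
print(gt[q[1]-8:q[1]+9,q[0]-9:q[0]+10])
# unchanged things: compare small plate/cores with the first image
for n in C:
    d=(np.abs(C[n]['img'].astype(int)-load(n+'0.npz')['img']).max(2)>60);print(n,[cv2.boundingRect(k) for k in comps(d,25)])
E
```

```text
t 24.12 tcp [603.4 222.1 231.2] rpy [3.141e+00 1.000e-03 1.594e+00] q [ 0.1   0.44 -0.68  1.57  0.29  1.24 -0.6 ] gap 85.4 F [ 0.3 -0.5  0.6]
expected stem top px [[282.4 199.1]] scene [[265.4 190.5]
 [265.5 244.2]]
180 [265 193] [ 56  56  58  57  58  57  58  58  58  61 109 134 152 154 151 124  77  59
  58  58  58  57  58  58  57]
150 [265 203] [ 59  59  60 121 128 202 215 217 201 165 109 102 108 107 105 102 184 222
 226 226 227 226 227 227 227]
120 [265 213] [108 108 107 107 107 108 108 108 108 108  99 102 108 109 106 103 105 113
 114 114 128 181 221 224 224]
[[223 222 221 220 220 219 218 218 217 218 217 211 203 198 197 192 185 181
  180]
 [181 176 170 168 167 163 159 158 158 157 157 153 147 144 143 140 135 132
  133]
 [135 131 128 127 127 125 122 122 122 124 125 124 123 124 125 125 124 125
  124]
 [127 126 126 126 127 126 128 131 133 135 136 137 138 137 138 137 137 137
  136]
 [138 137 137 138 137 139 149 160 167 166 167 170 173 174 173 173 171 170
  169]
 [171 171 170 170 171 174 185 198 202 201 202 206 215 218 218 217 216 214
  210]
 [215 217 217 217 216 217 216 217 214 211 212 2
[... 566 characters left out ...]
125 176 220 226 226 228 232
  233]
 [233 233 233 233 230 206 141  89  79  79  84 117 170 205 209 208 215 225
  231]
 [234 233 234 233 227 194 130  85  77  77  85 119 163 188 191 191 197 213
  225]
 [233 233 234 233 225 189 126  84  77  77  91 127 164 183 186 186 189 200
  218]]
scene [(324, 215, 13, 12), (230, 200, 39, 38), (290, 197, 28, 37), (270, 196, 18, 16), (201, 196, 35, 22), (317, 154, 31, 16), (478, 88, 10, 29), (469, 70, 16, 16), (429, 59, 10, 31), (464, 47, 7, 19), (319, 46, 36, 21), (308, 39, 16, 23), (276, 8, 16, 41), (322, 0, 64, 59)]
top [(454, 375, 37, 25), (266, 351, 85, 69), (256, 273, 18, 21), (146, 210, 30, 53), (278, 203, 8, 11), (344, 180, 38, 38), (102, 130, 200, 246)]
```

Stem upright and centred. I'll check numerically that the tin's change in brightness is only shadow, then hand in.

```bash
python3 - <<'E'
from h import *
from rig import ctrl
a=load('scene0.npz')['img'];b=ctrl.camera('scene')['img']
E=lambda i:cv2.cvtColor(i,cv2.COLOR_RGB2GRAY).astype(np.float32)
for n,(x,y,w,h) in dict(tin=(318,212,34,32),small=(262,125,30,66),core_a=(236,162,20,32),core_c=(217,146,18,32),core_b=(358,222,30,48),stone=(188,172,30,18),green=(290,150,38,70)).items():
    g=[cv2.Laplacian(cv2.GaussianBlur(E(i)[y:y+h,x:x+w],(3,3),0),cv2.CV_32F) for i in(a,b)]
    print(n,[np.round(v,2) for v in cv2.phaseCorrelate(*g)])
print(ctrl.observe()['time'])
E
```

```text
tin [array([-0.1 ,  0.07]), np.float64(0.87)]
small [array([-0.04, -0.01]), np.float64(0.93)]
core_a [array([-0.02, -0.  ]), np.float64(1.0)]
core_c [array([-0.27,  0.24]), np.float64(0.72)]
core_b [array([0., 0.]), np.float64(1.0)]
stone [array([-0.02, -0.03]), np.float64(0.94)]
green [array([-0.39,  0.06]), np.float64(0.22)]
24.175
```

```bash
python3 -c "
from rig import ctrl
print(ctrl.job_done())"
```

```text
the job is handed in; nothing more can be done
None
```

The job is handed in at about 24 s of the 66 s. The levelling bar lies in the grey tray, and the large plate stands upright in the box, by my estimate within 1–2 mm of the centre cross. The tin, small plate, core A, core B and porous stone compared as unmoved; core C and the green plate gave weaker matches, and I did not compare the wash bottle or spanner.

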